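Unstack the reagent cassettes into the analyser cradles

TASK

Take the pile of reagent cassettes apart and load all four cassettes, the single one too, into the cradles of their own colour, each right way up, flat on the cradle floor, centred and lying straight along the cradle between its end stops. Set them down without dropping or knocking them, and leave the tube rack and the amber bottle standing where they are.

Things in the scene. Friction and masses are not known exactly. Their poses are not given: they have to be found in the camera images.
- purple_cassette (a point): Centre (half-way up) of the purple reagent cassette: a rigid block 100 x 40 x 30 mm (along its x, y, z), about 0.15 kg, white in the middle, both ends purple and alike. Grasp it across the 40 mm width. At the start three cassettes lie in a crosswise pile, each turned about 60 degrees from the one below, and one lies alone (pile and single each on a fixed grey disc, 104 mm wide, 6 mm high).
- yellow_cassette (a point): Centre (half-way up) of the yellow reagent cassette: a rigid block 100 x 40 x 30 mm (along its x, y, z), about 0.15 kg, white in the middle, both ends yellow and alike. Grasp it across the 40 mm width. At the start three cassettes lie in a crosswise pile, each turned about 60 degrees from the one below, and one lies alone (pile and single each on a fixed grey disc, 104 mm wide, 6 mm high).
- green_cassette (a point): Centre (half-way up) of the green reagent cassette: a rigid block 100 x 40 x 30 mm (along its x, y, z), about 0.15 kg, white in the middle, both ends green and alike. Grasp it across the 40 mm width. At the start three cassettes lie in a crosswise pile, each turned about 60 degrees from the one below, and one lies alone (pile and single each on a fixed grey disc, 104 mm wide, 6 mm high).
- red_cassette (a point): Centre (half-way up) of the red reagent cassette: a rigid block 100 x 40 x 30 mm (along its x, y, z), about 0.15 kg, white in the middle, both ends red and alike. Grasp it across the 40 mm width. At the start three cassettes lie in a crosswise pile, each turned about 60 degrees from the one below, and one lies alone (pile and single each on a fixed grey disc, 104 mm wide, 6 mm high).
- cradle_purple: The purple cradle, fixed to the deck: a flat purple plate 130 x 64 mm (length along its x, width along its y), floor 6 mm above the deck, a stop along each short end rising 6 mm above the floor (118 mm between stops); the long sides are open. Origin: centre of its underside, at deck height. A cassette seated in it has its centre 21 mm above the origin.
- cradle_yellow: The yellow cradle, fixed to the deck: a flat yellow plate 130 x 64 mm (length along its x, width along its y), floor 6 mm above the deck, a stop along each short end rising 6 mm above the floor (118 mm between stops); the long sides are open. Origin: centre of its underside, at deck height. A cassette seated in it has its centre 21 mm above the origin.
- cradle_green: The green cradle, fixed to the deck: a flat green plate 130 x 64 mm (length along its x, width along its y), floor 6 mm above the deck, a stop along each short end rising 6 mm above the floor (118 mm between stops); the long sides are open. Origin: centre of its underside, at deck height. A cassette seated in it has its centre 21 mm above the origin.
- cradle_red: The red cradle, fixed to the deck: a flat red plate 130 x 64 mm (length along its x, width along its y), floor 6 mm above the deck, a stop along each short end rising 6 mm above the floor (118 mm between stops); the long sides are open. Origin: centre of its underside, at deck height. A cassette seated in it has its centre 21 mm above the origin.
- rack_center (a point): Centre of the white rack of capped sample tubes, a bystander, loose on the deck: 130 (x) x 60 (y) x 94 mm high, this point 47 mm above the deck.
- bottle_center (a point): Centre of the amber bottle with white cap, a bystander, loose on the deck: 48 mm across, 85 mm high, this point 42.5 mm above the deck.
Mind the look-alikes: they are no part of the job. Of the things that look like the part that bears green_cassette, the larger one is meant.

How it is judged:
By the outcome, as a careful person would: the job done as asked, in the order asked, and still so for the second after the job is handed in, with the robot touching nothing.
It also fails if it takes over 106 s, if anything falls off the work surface, if the arm or the gripper's body presses on something with over 40 N, if the wrist force passes 120 N, or if a joint passes its speed limit or range.

ROBOT

A 6-joint arm with a two-finger parallel gripper is mounted at the origin on the work surface. World frame = base frame: x ahead of the robot, y to its left, z up, the work surface at z = 0. Lengths are in mm, angles in rad, forces in N, time in s.
With the tool pointing down it reaches from about 275 to 725 mm from the base axis. Payload 15.9 kg.
Tool frame: the origin (TCP) lies between the finger pads; the fingertips stand 19 mm ahead of it and the grasp point (between the pads) is the TCP; x points along the fingers, y is the direction in which the jaws open and shut, and the axes are right-handed (so a half turn about x gives the same grasp; the last joint's range is limited). The gripper opens to 85 mm and grips with 20 to 120 N. Pads are 22 mm wide; open, the fingers measure 114 mm over their backs; the gripper's body (76 mm by 85 mm) begins 54 mm behind the grasp point. The pads swing forward as they close: fully open they stand 13 mm farther back than shut.
Start: joints at [-1.232, 0.213, -0.034, 1.323, 0, 1.571], TCP at [166.171, -471.564, 250.306] pointing down, gripper open.
Joint ranges: [-2.98, 2.98], [-0.74, 1.72], [-1.14, 1.35], [-2.1, 2.04], [-1.57, 1.44], [-3.14, 3.14]. Speed limits (rad/s): [1.89, 1.89, 2.39, 2.57, 3.14, 3.14].

INTERFACE

Orientations are given as a rotation vector (axis times angle).
In Python, from rig import manip, hand, kin, vision gives the robot as it stands. The module is installed in compiled form; this text tells all that it offers. Calls block until the motion is done:
- manip.move_pose(position, orientation): joint-space move of the TCP to a pose.
- manip.line_to(position, speed=150, rotation=None, until_force=None): straight line of the TCP; rotation=None keeps the orientation; speed is the mean speed in mm/s. With until_force (N) it stops when the force on the tool has changed by that much, and returns True; else False.
- manip.move_j(angles): joint-space move.
- hand.move_gripper(opening, newtons=None): finger opening in mm; newtons is the grip in N (None keeps the last); returns when the fingers have stopped.
- manip.pause(seconds).
- kin.solve_ik(position, orientation): joint angles nearest the present ones, or None.
- manip.get_obs(): the state.
- vision.read_camera(name): name is "side" or "top" or "wrist"; returns a dict with "pixels" (480x640x3 uint8, red, green, blue), "mtx" (3x3 intrinsics, pixels), "R" (3x3) and "t" (3): a world point X has camera coordinates R X + t; the wrist camera has in their place "mount" (4x4, takes a point from camera to tool coordinates, whose origin is the TCP and whose axes are the tool frame's). Camera axes: x right, y down, z forward; pixel columns grow to the right and rows downward; lengths in mm; the calibration is good to about 2 mm. A picture is of the moment at which its call begins: read the wrist's pose just before it. There is no depth.
A pose or a line that the arm cannot do raises manip.PlanningError and nothing moves.
- manip.hand_in(): hands the job in, once; it reports no verdict.
The state is a dict: "time_s": time; "joints": joint angles; "qd": joint speeds; "effort": joint torques, N m; "ee_pos": TCP position; "orientation": TCP orientation; "force": force on the tool from outside, world axes, zero at the start; "ft_torque": the same for the moment, N m; "opening": finger opening in mm.
Only numpy, scipy, OpenCV 4.12 (cv2) and the standard library are available. Lean on these libraries where they do the work, as an engineer would, in place of code of your own. Each camera call takes 0.05 s, during which the arm holds its last target.

## Working session

There is one attempt and no reset: what is moved stays moved. The work goes in short steps, each a Python script; the robot and the scene stay as the last script left them, time stands still between calls to the robot, and variables do not carry over. Pictures are saved under pics/ and viewed, and the job is handed in when it is done.

```bash
mkdir -p pics; python3 - <<'E'
from rig import manip, hand, kin, vision
import cv2,numpy as np
o=manip.get_obs(); print(o)
for n in ["side","top","wrist"]:
    c=vision.read_camera(n); cv2.imwrite(f"pics/{n}0.png",c["pixels"][:,:,::-1]); np.savez(f"{n}0.npz",**c)
    for k in c:
        if k!="pixels": print(n,k,np.round(c[k],3).tolist())
E
```

```text
{'time_s': 0.0, 'joints': array([-1.23199902e+00,  2.13359046e-01, -3.50629324e-02,  1.32347317e+00,
       -2.89909528e-05,  1.57082612e+00]), 'qd': array([ 0.00111449,  0.0007481 ,  0.00116108, -0.00074414,  0.00265559,
        0.00014351]), 'effort': array([ 5.22737664e-04, -6.86166644e+01,  4.87116051e+01,  1.75791036e-02,
        4.68536075e-05,  1.21254124e-05]), 'ee_pos': array([ 166.06525285, -471.28769009,  249.81317289]), 'orientation': array([ 2.03784325,  0.34966953, -2.03828541]), 'force': array([ 0.36588147, -0.52862136,  0.08899214]), 'ft_torque': array([-0.02411948, -0.0542395 ,  0.09490771]), 'opening': 84.99120642886594}
side mtx [[520.796, 0.0, 315.246], [0.0, 520.796, 237.496], [0.0, 0.0, 1.0]]
side R [[-0.865, -0.502, 0.016], [-0.281, 0.457, -0.844], [0.416, -0.734, -0.536]]
side t [410.236, 190.735, 969.712]
top mtx [[497.198, 0.0, 319.477], [0.0, 497.198, 239.857], [0.0, 0.0, 1.0]]
top R [[0.004, -1.0, 0.009], [-0.981, -0.005, -0.194], [0.194, -0.009, -0.981]]
top t [18.064, 466.042, 1032.476]
wrist mtx [[377.73, 0.0, 325.953], [0.0, 377.73, 241.202], [0.0, 0.0, 1.0]]
wrist mount [[-0.0, -0.324, 0.946, -122.93], [1.0, 0.0, 0.0, -1.345], [-0.0, 0.946, 0.324, -83.292], [0.0, 0.0, 0.0, 1.0]]
```

View pics/top0.png

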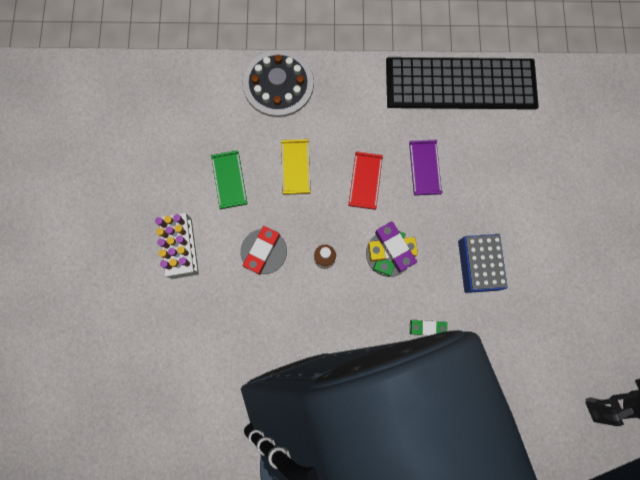

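View pics/side0.png

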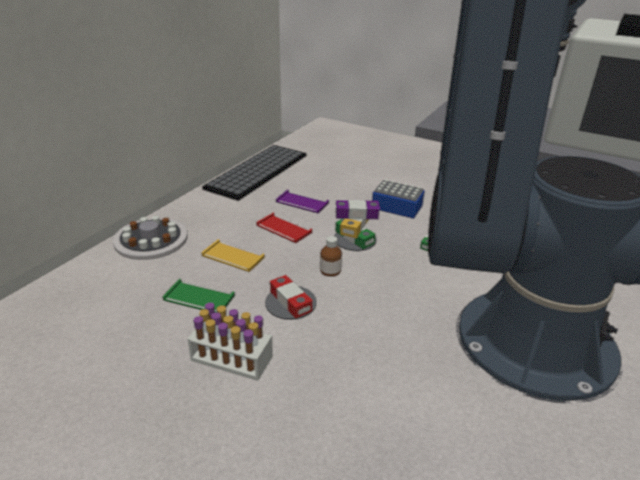

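View pics/wrist0.png

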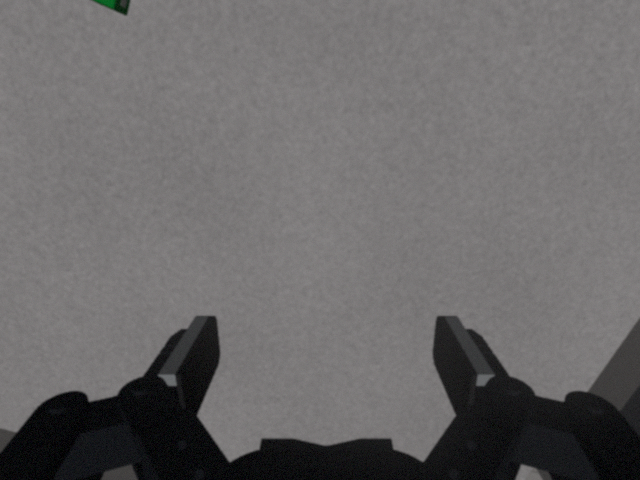

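Top view: the pile is at about px (390,250), with purple on top, yellow next and green at the bottom. The single red cassette is at (262,250). Cradles run green (229,180), yellow (296,167), red (366,181), purple (426,167). A small green decoy sits at (429,328), the bottle at (325,256) and the tube rack at (178,245). Next I'll take two wrist views.

```bash
cat > h.py <<'E'
from rig import manip, hand, kin, vision
import cv2,numpy as np
from scipy.spatial.transform import Rotation as Ro
def ori(a):
    y=np.array([np.cos(a),np.sin(a),0]);x=np.array([0,0,-1.]);z=np.cross(x,y)
    return Ro.from_matrix(np.c_[x,y,z]).as_rotvec()
def shot(name,tag):
    o=manip.get_obs(); c=vision.read_camera(name)
    if name=="wrist":
        T=np.eye(4);T[:3,:3]=Ro.from_rotvec(o["orientation"]).as_matrix();T[:3,3]=o["ee_pos"]
        W=np.linalg.inv(T@c["mount"]); c["R"]=W[:3,:3];c["t"]=W[:3,3]
    cv2.imwrite(f"pics/{tag}.png",c["pixels"][:,:,::-1]); np.savez(f"{tag}.npz",**c)
    return c
def ray(c,uv,z):
    uv=np.atleast_2d(uv).astype(float)
    d=np.c_[uv,np.ones(len(uv))]@np.linalg.inv(c["mtx"]).T@c["R"]
    C=-c["R"].T@c["t"]
    return (C+d*((z-C[2])/d[:,2])[:,None])
def tri(c1,u1,c2,u2):
    P=[c["mtx"]@np.c_[c["R"],c["t"]] for c in (c1,c2)]
    X=cv2.triangulatePoints(P[0],P[1],np.array(u1,float).reshape(2,1),np.array(u2,float).reshape(2,1)).ravel()
    return X[:3]/X[3]
def proj(c,X):
    p=(np.atleast_2d(X)@c["R"].T+c["t"])@c["mtx"].T
    return p[:,:2]/p[:,2:]
HUE={"green":(50,75),"yellow":(18,35),"purple":(130,160),"red":(0,8)}
def mask(c,col):
    hsv=cv2.cvtColor(c["pixels"],cv2.COLOR_RGB2HSV);lo,hi=HUE[col]
    m=cv2.inRange(hsv,(lo,110,50),(hi,255,255))
    if col=="red": m|=cv2.inRange(hsv,(172,110,50),(180,255,255))
    return m
E
python3 - <<'E'
from h import *
for a in (np.pi/2,-np.pi/2):
    for p in ((400,100,350),(400,-100,350)): print(a,kin.solve_ik(p,ori(a)))
manip.move_pose((400,-100,350),ori(np.pi/2)); shot("wrist","w1")
manip.move_pose((400,100,350),ori(np.pi/2)); shot("wrist","w2")
print(manip.get_obs()["time_s"])
E
```

```text
1.5707963267948966 [0.24497866 0.03677919 0.0134862  1.54750334 0.         0.24497866]
1.5707963267948966 [-0.24497866  0.03677919  0.0134862   1.54750334  0.         -0.24497866]
-1.5707963267948966 [ 0.24497866  0.03677919  0.0134862   1.54750334  0.         -2.89661399]
-1.5707963267948966 [-0.24497866  0.03677919  0.0134862   1.54750334  0.          2.89661399]
2.7167
```

View pics/w1.png

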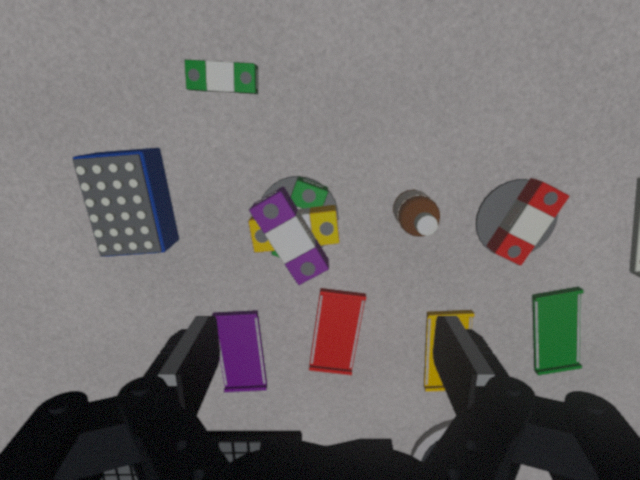

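View pics/w2.png

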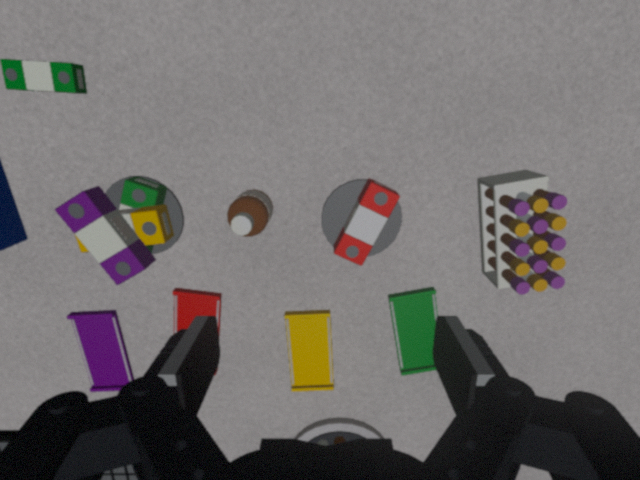

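```bash
python3 - <<'E'
from h import *
for n in ("top0","w1","w2"):
    c=dict(np.load(n+".npz"))
    for col in HUE:
        m=mask(c,col); cs,_=cv2.findContours(m,0,1)
        for k in cs:
            if cv2.contourArea(k)<(40 if n=="top0" else 250): continue
            z=9
            P=ray(c,k[:,0,:],z)[:,:2].astype(np.float32); r=cv2.minAreaRect(P)
            print(n,col,int(cv2.contourArea(k)),np.round(k[:,0].mean(0)),np.round(r[0],1),np.round(r[1],1),round(r[2],1))
E
```

```text
top0 green 52 [441. 327.] [ 280.5 -246. ] [19.6 24.4] 87.6
top0 green 125 [416. 327.] [ 281.3 -190.5] [21.8 29.5] 87.9
top0 green 197 [384. 267.] [ 415.2 -123.6] [39.8 31.3] 70.4
top0 green 1215 [229. 179.] [614.7 229.3] [129.8  62.4] 11.1
top0 yellow 42 [173. 263.] [419.7 345. ] [17.8 15.3] 46.4
top0 yellow 254 [376. 251.] [ 449.9 -107.7] [45.5 34.4] 6.6
top0 yellow 93 [412. 244.] [ 459.8 -184.5] [42.5 24.9] 7.4
top0 yellow 41 [170. 241.] [469.9 353. ] [16.5 15.6] 3.4
top0 yellow 45 [160. 232.] [490.4 377.6] [16.1 18.6] 0.3
top0 yellow 41 [178. 228.] [497.5 337.7] [16.1 18.2] 0.3
top0 yellow 43 [168. 220.] [517.6 362.1] [18.4 15.7] 46.2
top0 yellow 1259 [295. 165.] [647.   76.3] [131.7  64.1] 2.2
top0 purple 244 [405. 260.] [ 427.7 -170. ] [31.2 44.5] 30.2
top0 purple 231 [387. 231.] [ 493.5 -131.8] [30.3 44.8] 30.1
top0 purple 1181 [425. 167.] [ 646.9 -224.2] [129.7  62.4] 3.0
top0 red 242 [253. 263.] [418.9 166. ] [43.4 30.7] 63.8
top0 red 223 [268. 235.] [483.7 134.3] [43.3 29.4] 63.5
top0 red 1258 [365. 180.] [614.7 -85.5] [ 63.  131.8] 82.4
w1 green 2902 [558. 331.] [612.9 228.
[... 705 characters left out ...]
0.5] 64.8
w2 green 2747 [415. 330.] [612.6 229. ] [132.3  60.7] 10.6
w2 green 759 [143. 193.] [ 414.3 -128.6] [50.3 36.8] 74.9
w2 green 586 [65. 78.] [ 279.2 -195.2] [26.9 30.3] 86.7
w2 green 521 [13. 74.] [ 276.1 -252.3] [21.9 30.3] 86.6
w2 yellow 2932 [309. 350.] [644.6  76.5] [134.8  63.1] 2.7
w2 yellow 1246 [152. 224.] [ 454.  -122.2] [50.7 48.9] 9.5
w2 purple 2774 [108. 348.] [ 645.3 -222.6] [133.7  67.5] 3.4
w2 purple 1054 [131. 260.] [ 505.1 -162.2] [35.1 66. ] 30.4
w2 purple 1312 [ 85. 208.] [ 431.3 -204.3] [35.6 66.7] 28.6
w2 red 1168 [194. 306.] [577.4 -77.1] [63.7 66. ] 88.2
w2 red 687 [352. 248.] [485.6 133.8] [45.1 30.6] 64.3
w2 red 841 [378. 198.] [418.6 166.2] [44.9 32.7] 64.4
```

Both wrist views agree on the cradles, and the decoy is clearly shorter. Next I'll triangulate the cassette top faces from their end dots.

```bash
cat >> h.py <<'E'
def dots(c,col,amin=25,amax=900):
    m=mask(c,col); cs,hi=cv2.findContours(m,cv2.RETR_CCOMP,cv2.CHAIN_APPROX_NONE); out=[]
    if hi is None: return np.zeros((0,2))
    for k,h in zip(cs,hi[0]):
        if h[3]>=0 and amin<cv2.contourArea(k)<amax and len(k)>=5:
            e=cv2.fitEllipse(k)
            if min(e[1])/max(e[1])>.55: out.append(e[0])
    return np.array(out)
E
python3 - <<'E'
from h import *
w1,w2,t=[dict(np.load(n+".npz")) for n in ("w1","w2","top0")]
for col in HUE:
    for a,b,na in ((w1,w2,"w12"),):
        A,B=dots(a,col),dots(b,col); print(col,np.round(A,1).tolist(),np.round(B,1).tolist())
        for p in A:
            for q in B:
                X=tri(a,p,b,q); e=max(np.abs(proj(a,X)-p).max(),np.abs(proj(b,X)-q).max())
                if e<2 and 0<X[2]<120: print("  ",np.round(p),np.round(q),np.round(X,1),round(e,2))
E
```

```text
green [[308.5, 195.4], [245.4, 77.3], [193.3, 74.5]] [[138.5, 195.1], [63.6, 77.2], [10.8, 74.1]]
   [309. 195.] [138. 195.] [ 408.7 -119.9   35.6] 0.05
   [245.  77.] [64. 77.] [ 280.1 -187.6   22.4] 0.15
   [193.  74.] [11. 74.] [ 277.1 -244.3   22.8] 0.09
yellow [[326.3, 228.3]] [[148.8, 228.0]]
   [326. 228.] [149. 228.] [439.9 -99.   65.7] 0.03
purple [[307.5, 268.5], [270.4, 210.7]] [[122.7, 268.1], [75.7, 210.4]]
   [307. 268.] [123. 268.] [ 476.1 -119.5   95.9] 0.03
   [270. 211.] [ 76. 210.] [ 411.8 -156.4   96. ] 0.07
red [[513.8, 251.2], [550.2, 197.9]] [[351.9, 251.3], [380.4, 198.2]]
   [514. 251.] [352. 251.] [479.1 132.5  35.6] 0.05
   [550. 198.] [380. 198.] [412.2 164.6  35.7] 0.07
```

```bash
cat >> h.py <<'E'
OFF=9
CR={"green":(612.9,228.8,11.0),"yellow":(644.7,76.2,2.5),"purple":(645.3,-223.6,3.0),"red":(612.8,-85.3,-7.7)}
def T(): return round(manip.get_obs()["time_s"],2)
def pick(x,y,yaw,zc,hover=60,N=40,wide=70):
    o=ori(np.radians(yaw+90)); z=zc+OFF
    manip.move_pose((x,y,z+hover),o); hand.move_gripper(wide)
    hit=manip.line_to((x,y,z),speed=110,until_force=8)
    s=manip.get_obs(); print("down",hit,np.round(s["ee_pos"],1),T())
    if hit: return False
    hand.move_gripper(25,N); s=manip.get_obs()
    print("grip",round(s["opening"],1),np.round(s["force"],1),T())
    manip.line_to((x,y,z+75),speed=150)
    s=manip.get_obs(); print("lift",round(s["opening"],1),np.round(s["force"],1),T())
    return True
def place(x,y,yaw,dx=0,hi=60):
    # dx: centre of held block ahead of TCP along its long axis
    o=ori(np.radians(yaw+90)); c=np.cos(np.radians(yaw));s_=np.sin(np.radians(yaw)); x-=dx*c;y-=dx*s_
    z=21+OFF
    manip.move_pose((x,y,z+hi),o); manip.line_to((x,y,z+5),speed=100)
    hit=manip.line_to((x,y,z-3),speed=12,until_force=3)
    s=manip.get_obs(); print("set",hit,np.round(s["ee_pos"],2),np.round(s["force"],1),T())
    hand.move_gripper(62); manip.line_to((x,y,z+65),speed=180); print("out",T())
E
python3 - <<'E'
from h import *
w1,w2,t=[dict(np.load(n+".npz")) for n in ("w1","w2","top0")]
def cen(c,col):
    k=max(cv2.findContours(mask(c,col),0,1)[0],key=cv2.contourArea);M=cv2.moments(cv2.convexHull(k));return M["m10"]/M["m00"],M["m01"]/M["m00"]
for col,a,b in (("green",w1,w2),("purple",w1,w2),("red",w1,t),("yellow",w2,t)):
    X=tri(a,cen(a,col),b,cen(b,col)); print(col,np.round(X,1))
print(pick(443.95,-137.95,60.1,81))
shot("wrist","p1")
E
```

```text
green [605.7 225.   14. ]
purple [ 641.3 -223.6    8.9]
red [617.  -85.7  -1.8]
yellow [650.5  76.5  -3.5]
down False [ 444.2 -138.    90.4] 5.13
grip 44.0 [-1.5  0.8  8.6] 5.49
lift 44.2 [-0.1 -0.1 -2.7] 6.14
True
```

View pics/p1.png

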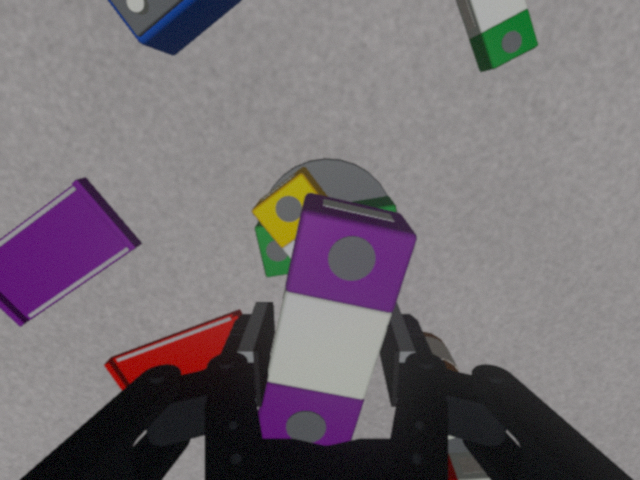

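The picture shows the purple cassette held askew, with its dots at (352,258) and (306,428). I swapped the atan2 arguments, so its true yaw was 30°. I'll measure its pose in the hand and correct for it when placing.

```bash
cat >> h.py <<'E'
def pose(P):  # two dots -> centre, yaw(-90..90), spacing
    P=np.array(P);d=P[1]-P[0]
    if d[0]<0:d=-d
    return (P[0]+P[1])[:2]/2, np.degrees(np.arctan2(d[1],d[0])), np.linalg.norm(d)
E
python3 - <<'E'
from h import *
s=manip.get_obs();c=dict(np.load("p1.npz"))
D=dots(c,"purple",amax=4000);print(D)
z=s["ee_pos"][2]+6
k=[p for p in D if p[0]>250]
P=ray(c,k,z);print(pose(P),s["ee_pos"],s["opening"])
t=shot("top","p1t"); D=dots(t,"purple",amin=5);print(D); print(ray(t,D,z)) if len(D) else 0
t=shot("side","p1s")
E
```

```text
[[351.28604126 257.95651245]]Traceback (most recent call last):
  File "<stdin>", line 6, in <module>
  File "h.py", line 63, in pose
    P=np.array(P);d=P[1]-P[0]
                    ~^^^
IndexError: index 1 is out of bounds for axis 0 with size 1
```

```bash
python3 - <<'E'
from h import *
s=manip.get_obs();c=dict(np.load("p1.npz"))
z=s["ee_pos"][2]+6
D=np.array([[351.3,258.],[306,428]]);P=ray(c,D,z);print(P,pose(P),s["ee_pos"],s["opening"])
hsv=cv2.cvtColor(c["pixels"],cv2.COLOR_RGB2HSV)
m=cv2.inRange(hsv,(0,0,150),(180,60,255)); m[:280]=0;m[410:]=0;m[:,:255]=0;m[:,405:]=0
k=max(cv2.findContours(m,0,1)[0],key=cv2.contourArea)
R=ray(c,k[:,0],z)[:,:2].astype(np.float32);print(cv2.minAreaRect(R),cv2.contourArea(k))
print(ray(c,[[300,294],[391,312],[363,400],[271,383]],z))
E
```

```text
[[ 416.92585414 -165.05015039  170.02621803]
 [ 467.03281627 -110.63269272  170.02621803]] (array([ 441.9793352 , -137.84142156]), np.float64(47.361489678957284), np.float64(73.9727473697017)) [ 443.4258015  -137.78447909  164.02621803] 43.77802942650841
((441.6167907714844, -138.5828399658203), (37.555946350097656, 37.39488983154297), 47.144100189208984) 8851.0
[[ 438.64910415 -162.16242526  170.02621803]
 [ 414.59774432 -140.25921931  170.02621803]
 [ 441.06026956 -111.48205237  170.02621803]
 [ 467.39319784 -135.73297723  170.02621803]]
```

```bash
python3 - <<'E'
from h import *
place(646.4,-224.6,15.8)
manip.move_pose((480,-140,300),ori(np.pi/2)); c=shot("wrist","a1"); 
D=dots(c,"purple");print(D,ray(c,D,36)) 
manip.move_pose((400,-60,300),ori(np.pi/2)); d=shot("wrist","a2"); 
for col in HUE:
    A,B=dots(c,col),dots(d,col)
    for p in A:
        for q in B:
            X=tri(c,p,d,q); e=max(np.abs(proj(c,X)-p).max(),np.abs(proj(d,X)-q).max())
            if e<2 and 0<X[2]<120: print(col,np.round(p),np.round(q),np.round(X,1),round(e,2))
print(T())
E
```

```text
set True [ 646.55 -224.62   31.04] [ 0.1 -0.7  5.6] 8.26
out 9.08
[[260.11734009 362.28775024]] [[ 683.18510124 -218.62229261   36.        ]]
green [346. 126.] [268. 205.] [ 408.6 -119.8   36.1] 0.05
yellow [290. 171.] [213. 251.] [ 448.7 -172.7   65.3] 0.0
yellow [369. 162.] [285. 243.] [439.8 -99.2  65.7] 0.05
red [587. 197.] [498. 267.] [479.1 132.9  34.9] 0.0
10.78
```

View pics/a1.png

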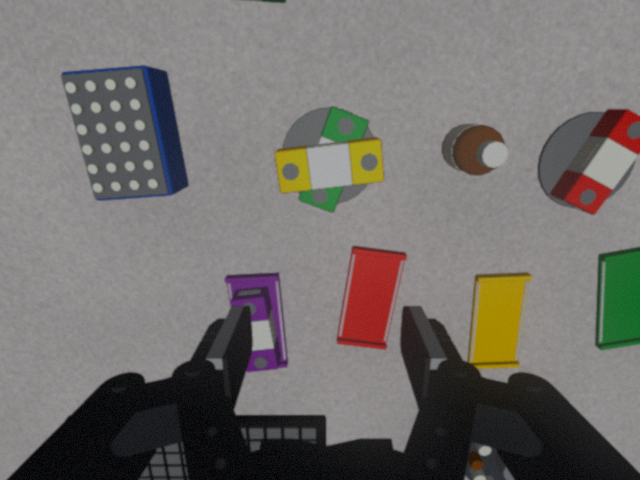

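View pics/a2.png

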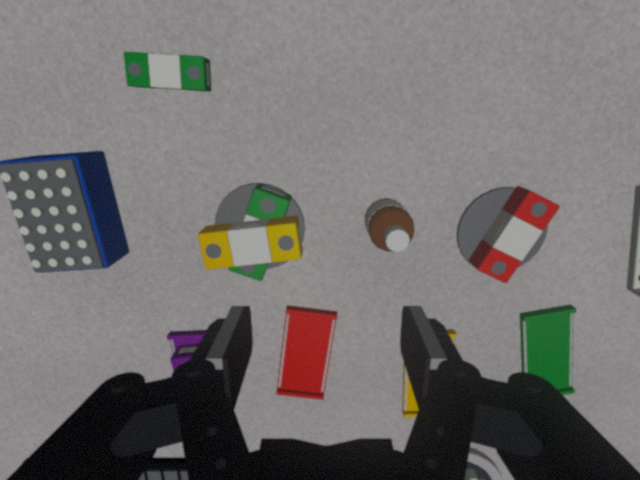

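Yellow has not moved: centre (444.2,-136), yaw -83.1°. Purple is lying in its cradle, and I'll check it closely later. Yellow next.

```bash
python3 - <<'E'
from h import *
c,y,L=pose([[448.7,-172.7],[439.8,-99.2]]); print(c,y,L)
assert pick(c[0],c[1],y,50.8)
s=manip.get_obs(); shot("wrist","p2")
if abs(s["opening"]-40)<1.5: place(*CR["yellow"])
E
```

```text
[ 444.25 -135.95] -83.09575704812369 74.03688270044869
down False [ 444.5 -136.    60.3] 12.91
grip 39.3 [-1.3  0.8  7.5] 13.28
lift 39.4 [-0.2  0.3 -2.8] 13.93
set True [644.87  76.27  30.59] [-1.4 -1.3  9.1] 16.28
out 17.14
```

View pics/p2.png

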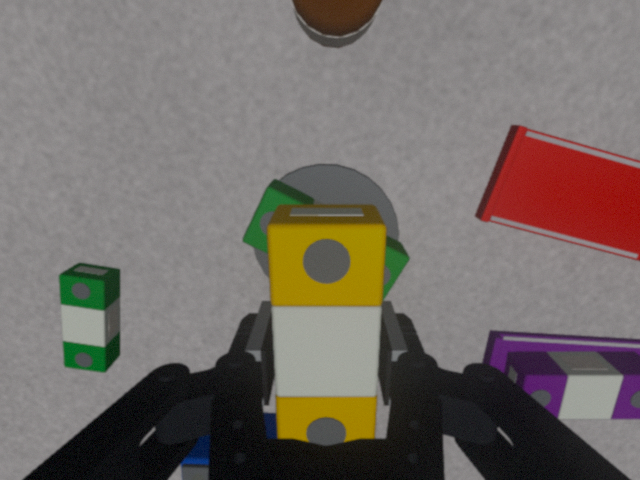

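```bash
python3 - <<'E'
from h import *
manip.line_to((600,100,160),speed=200)
c,y,L=pose([[479.1,132.6],[412.2,164.6]]); print(c,y,L)
assert pick(c[0],c[1],y,20.7,hover=90)
s=manip.get_obs(); shot("wrist","p3")
if abs(s["opening"]-39.4)<1: 
    p=s["ee_pos"]; manip.line_to((p[0]+30,p[1],165),speed=150)
    place(*CR["red"],hi=110)
    manip.move_pose((480,-140,300),ori(np.pi/2)); c=shot("wrist","b1")
    manip.move_pose((460,-30,300),ori(np.pi/2)); d=shot("wrist","b2")
    for col in HUE:
      A,B=dots(c,col),dots(d,col)
      for p in A:
        for q in B:
            X=tri(c,p,d,q); e=max(np.abs(proj(c,X)-p).max(),np.abs(proj(d,X)-q).max())
            if e<2 and 0<X[2]<120: print(col,np.round(p),np.round(q),np.round(X,1),round(e,2))
    print(T())
E
```

```text
[445.65 148.6 ] -25.56299557217603 74.15935544487967
down False [446.  148.7  30.2] 19.62
grip 39.2 [-1.9 -0.3  8.4] 20.0
lift 39.2 [ 0.7 -1.4 -2. ] 20.65
set True [612.86 -85.33  30.36] [-0.6  0.3  7.6] 24.02
out 24.89
green [319. 196.] [214. 214.] [ 478.  -145.9   35.4] 0.03
green [345. 126.] [234. 147.] [ 408.6 -119.8   35.7] 0.08
red [368. 339.] [275. 353.] [649.8 -89.2  35.5] 0.0
red [379. 282.] [281. 298.] [576.6 -79.4  35. ] 0.01
26.5
```

View pics/b1.png

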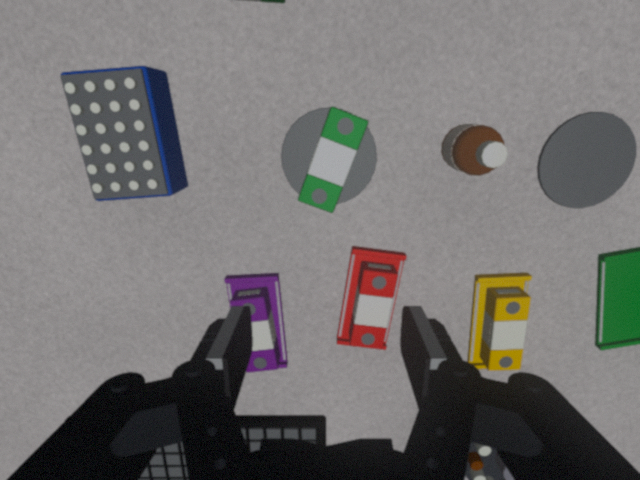

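View pics/p3.png

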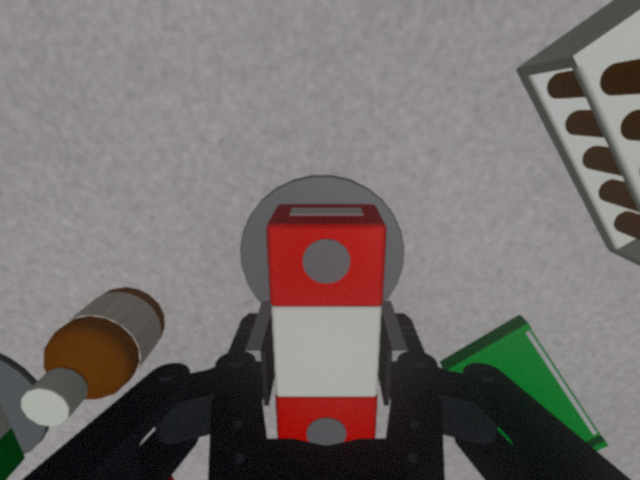

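Red is seated at (613.2,-84.3), -7.6°, which matches its cradle. Now green: centre (443.3,-132.9), yaw -20.6°.

```bash
python3 - <<'E'
from h import *
c,y,L=pose([[478,-145.9],[408.6,-119.8]]); print(c,y,L)
assert pick(c[0],c[1],y,20.6)
s=manip.get_obs()
if abs(s["opening"]-39.3)<1: 
    p=s["ee_pos"]; manip.line_to((p[0]+40,p[1],170),speed=150)
    place(*CR["green"],hi=110)
    manip.line_to((560,180,200),speed=200)
    for tag,y in (("c1",100),("c2",-100)):
        manip.move_pose((500,y,330),ori(-np.pi/2)); shot("wrist",tag)
    print(T())
E
```

```text
[ 443.3  -132.85] -20.6103111350193 74.14560000431581
down False [ 443.6 -132.9   30.1] 28.38
grip 39.2 [-1.7  0.8  8.2] 28.75
lift 39.5 [-0.2  0.3 -2.3] 29.4
set True [612.98 228.82  30.4 ] [-0.7 -0.8  7.8] 33.16
out 34.02
42.33
```

View pics/c1.png

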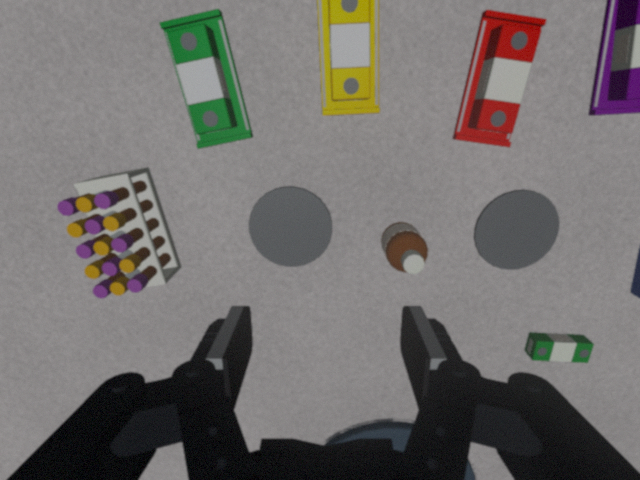

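View pics/c2.png

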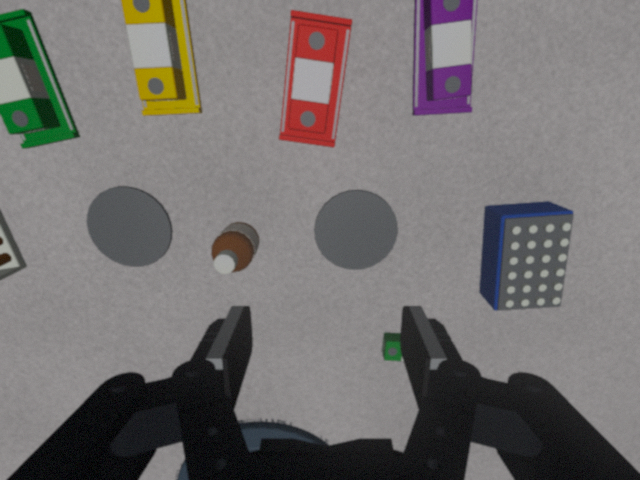

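```bash
cat > chk.py <<'E'
from h import *
import sys
c,d=[dict(np.load(n+".npz")) for n in sys.argv[1:3]]
for col in HUE:
    A,B=dots(c,col),dots(d,col); L=[]
    for p in A:
        for q in B:
            X=tri(c,p,d,q); e=max(np.abs(proj(c,X)-p).max(),np.abs(proj(d,X)-q).max())
            if e<2 and 0<X[2]<60 and X[0]>520: L.append(X)
    print(col,np.round(L,1).tolist(),*( [np.round(v,1) for v in pose(L)] if len(L)==2 else []),"cradle",CR[col])
    for n,im in (("1",c),("2",d)):
        k=max(cv2.findContours(mask(im,col),0,1)[0],key=cv2.contourArea)
        # cradle hull incl. block: report stop-edge rectangle at z=9
        r=cv2.minAreaRect(ray(im,k[:,0],9)[:,:2].astype(np.float32)); print("   rect",np.round(r[0],1),np.round(r[1],1),round(r[2],1))
E
python3 chk.py c1 c2
```

```text
green [[576.4, 223.0, 35.4]] cradle (612.9, 228.8, 11.0)
   rect [613.5 229.2] [129.1  63.8] 11.3
   rect [613.  231.4] [129.9  75.8] 11.0
yellow [[608.3, 75.7, 35.9]] cradle (644.7, 76.2, 2.5)
   rect [635.7  74.1] [110.2  63.3] 0.3
   rect [636.4  75. ] [111.4  66. ] 2.4
purple [] cradle (645.3, -223.6, 3.0)
   rect [ 636.9 -215.8] [111.3  54.3] 3.9
   rect [ 637.2 -224.9] [110.3  62.2] 3.1
red [[576.4, -79.3, 36.1], [649.8, -89.3, 35.7]] [613.1 -84.3] -7.7 74.0 cradle (612.8, -85.3, -7.7)
   rect [614.1 -84.6] [ 66.4 129.7] 82.2
   rect [613.7 -85.3] [ 63.1 129.8] 82.2
```

Red is confirmed and green looks good. The yellow and purple cradles are cut off at the top of the frame, so I'll look from further out.

```bash
python3 - <<'E'
from h import *
for tag,x,y in (("d1",580,-140),("d2",580,40),("d3",580,150)):
    manip.move_pose((x,y,310),ori(-np.pi/2)); shot("wrist",tag)
print(T())
E
for p in "d1 d2" "d2 d3"; do echo $p; python3 chk.py $p; done
```

```text
48.37
d1 d2
green [] cradle (612.9, 228.8, 11.0)
   rect [601.7 197.5] [ 49.8 129.4] 74.3
   rect [613.4 229.2] [128.9  66.6] 11.0
yellow [[608.3, 75.8, 35.7], [682.1, 78.8, 35.8]] [645.2  77.3] 2.4 73.9 cradle (644.7, 76.2, 2.5)
   rect [645.5  76.9] [130.   70.1] 2.6
   rect [645.6  76.5] [130.   63.5] 2.5
purple [[609.9, -227.9, 35.8], [683.3, -218.9, 35.8]] [ 646.6 -223.4] 7.0 73.9 cradle (645.3, -223.6, 3.0)
   rect [ 646.2 -224.5] [128.8  63. ] 3.3
   rect [ 646.4 -226.5] [129.   73.3] 3.2
red [[576.3, -79.4, 35.6], [649.8, -89.2, 35.7]] [613.  -84.3] -7.6 74.1 cradle (612.8, -85.3, -7.7)
   rect [613.4 -85.4] [ 63.2 129.6] 82.2
   rect [613.7 -84.7] [ 65.3 129.6] 82.2
d2 d3
green [[576.6, 222.8, 35.7], [649.1, 237.1, 35.2]] [612.9 230. ] 11.1 73.9 cradle (612.9, 228.8, 11.0)
   rect [613.4 229.2] [128.9  66.6] 11.0
   rect [613.2 229.5] [128.7  63.1] 11.3
yellow [[608.4, 75.8, 35.9], [682.2, 78.9, 35.2]] [645.3  77.3] 2.4 73.9 cradle (644.7, 76.2, 2.5)
   rect [645.6  76.5] [130.   63.5] 2.5
   rect [645.5  76.7] [130.1  63.5] 2.5
purple [] cradle (645.3, -223.6, 3.0)
   rect [ 646.4 -226.5] [129.   73.3] 3.2
   rect [362.2 372.9] [17.6 65.7] 60.2
red [[576.4, -79.4, 35.5], [649.8, -89.3, 35.5]] [613.1 -84.4] -7.7 74.1 cradle (612.8, -85.3, -7.7)
   rect [613.7 -84.7] [ 65.3 129.6] 82.2
   rect [613.7 -85.2] [ 70.  129.7] 82.3
```

View pics/d1.png

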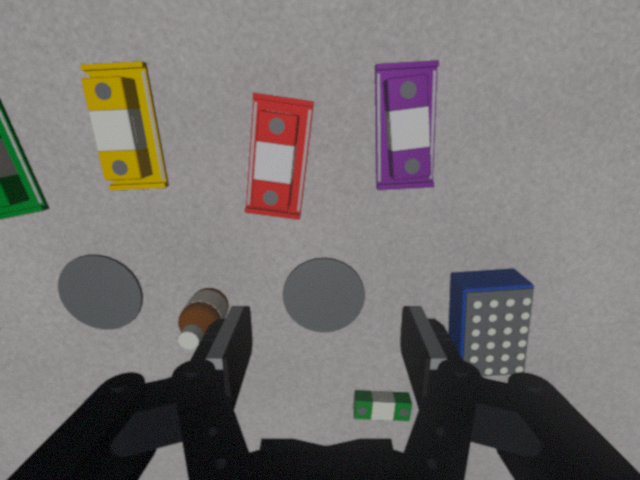

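View pics/d3.png

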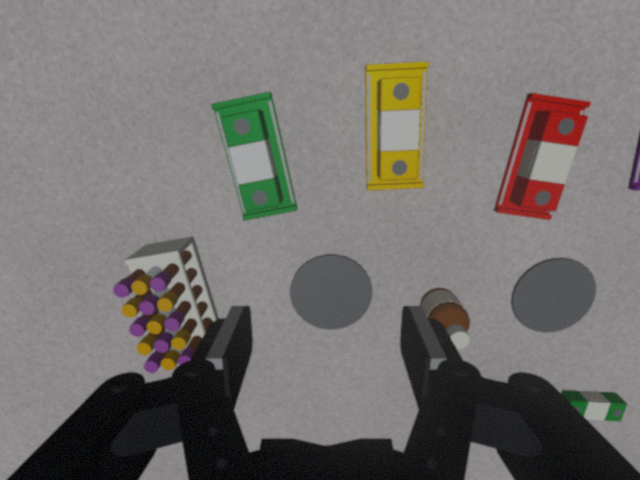

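Green, yellow and red all sit within about 1 mm and 0.2° of their cradles. Purple is centred but turned 3.8° (7.0° against 3.2°), left over from the askew grasp. I'll regrasp it squarely and straighten it.

```bash
python3 - <<'E'
from h import *
if pick(646.6,-223.4,7.0,20.7,hover=80):
    s=manip.get_obs(); print(s["opening"])
    if abs(s["opening"]-39.3)<1:
        place(646.0,-224.1,3.2)
        for tag,x,y in (("e1",580,-160),("e2",580,-20)):
            manip.move_pose((x,y,310),ori(-np.pi/2)); shot("wrist",tag)
print(T())
E
python3 chk.py e1 e2
```

```text
down False [ 647.1 -223.6   30.5] 51.58
grip 39.3 [-0.7 -0.1  6.6] 51.96
lift 39.1 [-0.2 -0.1 -2.6] 52.61
39.11548170726841
set True [ 646.17 -224.15   30.58] [-0.9  1.1  7.8] 54.02
out 54.89
58.36
green [] cradle (612.9, 228.8, 11.0)
   rect [585.9 192.3] [31.  81.7] 74.4
   rect [613.1 230.4] [129.   71.6] 11.1
yellow [[608.2, 75.9, 35.1], [682.2, 79.0, 35.4]] [645.2  77.5] 2.4 74.1 cradle (644.7, 76.2, 2.5)
   rect [645.5  77.2] [130.1  71.7] 2.6
   rect [645.6  76.4] [130.   65.1] 2.7
purple [[608.6, -225.1, 35.8], [682.6, -220.9, 35.7]] [ 645.6 -223. ] 3.2 74.1 cradle (645.3, -223.6, 3.0)
   rect [ 646.2 -224.8] [128.7  62.4] 2.9
   rect [ 646.1 -223.8] [129.   65.8] 2.9
red [[576.3, -79.4, 35.6], [649.9, -89.3, 35.8]] [613.1 -84.3] -7.6 74.2 cradle (612.8, -85.3, -7.7)
   rect [613.4 -85.6] [ 63.6 129.7] 82.2
   rect [613.6 -85.1] [ 64.  129.6] 82.2
```

View pics/e1.png

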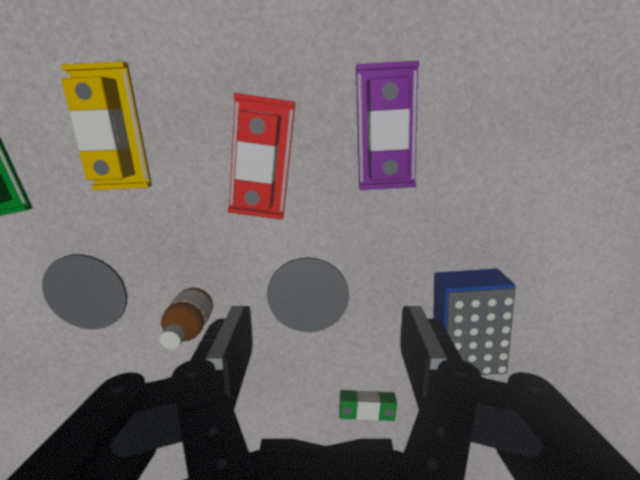

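Purple is now straight in its cradle, with its dots at (390,91) and (390,167), and all four are seated. Handing in.

```bash
python3 - <<'E'
from h import *
manip.hand_in(); print(T())
E
```

```text
the job is handed in; nothing more can be done
the job is handed in; nothing more can be done
```

All four cassettes are in the cradles of their own colour, right way up and flat. I handed the job in at about 58 s of robot time, well under the 106 s limit.

**Final checks:** wrist-camera triangulation put each cassette's centre within about 1 mm of its cradle's centre and its yaw within about 0.3°. The top faces measured 35–36 mm, as expected for a seated cassette. Each one was set down slowly until light contact (3 N threshold) before release.

**What went wrong and was mended:** I worked out the purple cassette's yaw wrongly at first (60° instead of 30°). The gripper took hold of it askew and turned it in the grip and, when set down, it lay 3.8° off. I regrasped it squarely and straightened it, and it now measures 3.2° against the cradle's 3.0°. The pile underneath did not move.

**Measurements that disagreed:** a rough centroid triangulation of the cradles scattered from -4 to 14 mm in height. I didn't use it; the cradle positions came from the wrist and top views, which agreed to about 2 mm. I used the stated floor height, and the contact heights on setting down matched it.

**Bystanders:** nothing touched the tube rack, the amber bottle or the small green look-alike, and all three look unmoved in the pictures. I checked them by eye only.

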